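Feed a lock case into the drilling jig and clamp it with the cam lever

TASK

Pick up the wooden push stick and with it slide the lock case along the fence of the drilling jig, under the bush plate, until it is right up against the end stop; keep the case against the fence and never touch it with the gripper. Lay the stick back flat in its tray, then turn the cam lever its full quarter turn to the stop so that the jaw clamps the case, and let go. Leave the other things on the bench where they are.

Things in the scene. Friction and masses are not known exactly. Their poses are not given: they have to be found in the camera images.
- jig: fixed metal drilling jig; origin on the worktop under the centre of the place where the case finally sits; its z is up and its x points away from the robot at about yaw 0. The bed is 8 mm thick and spans x = -36 to +40, y = -75 to +235 mm in these axes; a lobe at y = -50 to +50 carries the cam out to x = +100 mm. The case is fed toward -y
- fence_face (a point): middle of the top edge of the fence's working face, at x = -20, y = 72.5, z = 30 mm of the jig. The fence is a straight steel bar along the jig's y, from y = -75 to +220 mm, 14 mm thick toward -x
- stop_face (a point): middle of the end stop's working face, at x = 0, y = -55 mm of the jig; the stop is a steel bar across the bed, top at z = 32 mm. Beyond it, to the right (world y below 0.02 m, x over 0.47 m), stands a tall key machine: a gripper that comes across from the right should pass with its tips over 0.4 m high
- bush (a point): centre of the hole in the steel bush plate, level with the plate's top, at x = 0, y = -30, z = 53 mm of the jig. The plate bridges the channel over x = -34 to +22, y = -52 to -8 mm, underside at z = 45 mm; a brass collar stands up to z = 57 mm
- jaw: clamp jaw facing the fence, 56 mm long (y = -28 to +28 mm of the jig, lead-in chamfer on to +39), top at z = 31 mm. Origin that of the jig with the jaw open; its face is at x = +28 mm with the lever at 0 and moves toward the fence by 6.4 mm per rad of lever. It is sprung: it meets a seated case before the end of the turn and then presses with about 8 N
- case_center (a point): centre of the lock case, a loose grey steel block 40 x 110 x 30 mm (x, y, z of its own axes), 0.25 to 0.5 kg, lying on the jig's bed by the fence, its y axis about along the jig's y. Seated, this point is at x = 0, y = 0, z = 23 mm of the jig. It starts 80 to 115 mm up the channel (+y), 0 to 3 mm off the fence
- lock_case: the same lock case; origin at the centre of its underside, axes as above
- stick_grip (a point): centre of the upright handle of the push stick, 50 mm over the stick's underside. The stick is light wood: a bar 140 mm long (its x), 18 mm wide, 22 mm tall, with a handle fin 60 mm long (x), 16 mm thick (y) standing on the middle, top at 70 mm. Its pushing nose is the rubber-faced end 70 mm ahead of this point along +x of its own axes; 0.08 kg
- push_stick: the same push stick; origin at the centre of its underside, axes as above
- stick_tray: fixed shallow grey tray in which the stick starts, 180 x 52 x 14 mm outside, long along its own x, walls and floor 4 mm; origin at the centre of its underside. With the stick lying in it, the stick's grip point is 54 mm above this origin. The stick's nose points about along the tray's +x
- cam_lever (a joint): angle of the cam lever about the upright pivot, rad: 0 = open, lever pointing along the jig's +x (away from the fence); grows anticlockwise seen from above; 1.571 = end stop, fully clamped, lever pointing along the jig's +y. Starts at 0 to 0.2. It stays where it is left; light friction, 2 to 3 N at the knob
- lever_knob (a point): middle of the upright black round knob on the free end of the cam lever, 60 mm from the pivot; knob about 20 mm in diameter, from z = 45 to 95 mm, this point at z = 75 mm. It is fixed to the lever; the flat lever arm beneath is 16 mm wide, at z = 37 to 45 mm
- lever_pivot (a point): point on the lever's pivot axis at the height of the knob's middle; fixed in the jig at x = 66 mm, y = 0; its axes are the jig's
- oil_bottle: bystander: oil bottle with nozzle, 45 mm in diameter, 149 mm tall, standing behind the jig; origin at the underside
- padlock: bystander: brass padlock 18 x 45 x 70 mm, standing at the right, in front of the key machine; origin at the underside
- cylinder_1: bystander: brass lock cylinder 17 x 64 x 37 mm, left of the tray; origin at the underside
- pin_tin: bystander: round tin 70 mm in diameter, 24 mm tall, right of the tray; origin at the underside

How it is judged:
By the outcome, as a careful person would: the job done as asked, in the order asked, and still so for the second after the job is handed in, with the robot touching nothing.
It also fails if it takes over 72 s, if anything falls off the work surface, if the arm or the gripper's body presses on something with over 40 N, if the wrist force passes 120 N, or if a joint passes its speed limit or range.

ROBOT

A 7-joint arm with a two-finger parallel gripper is mounted at the origin on a cart in front of the work surface, level with it; the furniture and walls round the work are solid. World frame = base frame: x ahead of the robot, y to its left, z up, the work surface at z = 0. Lengths are in m, angles in rad, forces in N, time in s.
With the tool pointing down it reaches from about 0.425 to 0.925 m from the base axis. Payload 6.8 kg.
Tool frame: the origin (TCP) lies between the finger pads; the fingertips stand 14 mm ahead of it and the grasp point (between the pads) lies 5 mm behind it; z points along the fingers, y is the line along which they close (so a half turn about z gives the same grasp; the last joint's range is limited). The gripper opens to 85 mm and grips with 20 to 120 N. Pads are 22 mm wide; open, the fingers measure 114 mm over their backs; the gripper's body (76 mm by 85 mm) begins 54 mm behind the grasp point. The pads swing forward as they close: fully open they stand 13 mm farther back than shut.
Start: joints at [1.142, 0.477, 0.022, 1.555, -0.011, 1.109, -0.083], TCP at [0.213, -0.641, 0.245] pointing down, gripper open.
Joint ranges: [-2.96, 2.96], [-0.34, 2.1], [-1.41, 1.46], [0.24, 2.44], [-1.37, 4.51], [0.17, 1.92], [-2.96, 2.96]. Speed limits (rad/s): [2.39, 2.39, 3.14, 3.14, 3.14, 3.14, 3.14].

INTERFACE

Orientations are given as a rotation vector (axis times angle).
In Python, from bench import r, eyes, ticket gives the robot as it stands. The module is installed in compiled form; this text tells all that it offers.
- The arm moves only by the tool arm_command, never from a script. Its argument "plan" is text: rows parted by semicolons, each of 4 numbers parted by spaces: the shift along the tool's x, y, z in m, then the turn about the tool's z in degrees. In form: tx ty tz yaw; .... A call has 1 to 20 rows; each row shifts and turns the commanded pose from where the row before left it, along the tool's axes as they then stand; what a row does not reach is not made up. A row lasts 1/8 s, in which the tool goes at most 62.5 mm and 10.7 degrees, less where a joint would pass 70% of its speed; a pose out of reach is approached as far as the arm can. A call is refused whole if a number of a shift passes 0.0625 or a number of a turn 10.7, either way. A call with a gripper value outside its range is refused whole. "hand" is the closure, from -1 (fully open) to 1 (shut), set as the call begins (left out, the last holds). The fingers move at their own pace and stop on an object; "grip_force" is the grip in N (left out, the last holds). Time passes only in rows, so rows that do not move let the fingers close. It gives the time, the measured TCP pose, the force, the opening and the grip force at its end, in the units of the state.
- r.get_obs(): the state, without advancing time (a new reading comes with each control period).
- eyes.grab_frame(name): name is "scene" or "top"; returns (picture, depth): 384x512x3 uint8, red, green, blue; 384x512 float32, m along the optical axis (not along the pixel's ray), 0 where there is no reading.
- eyes.calibration(name): a dict with "fov_y" (degrees; the focal length in pixels is half the picture's height over the tangent of half this angle, whatever the lens; pixels are square), "cx", "cy" (the principal point, pixels), "origin" and "attitude" of the camera in the world. Camera axes: x right, y up, looking along -z (the intrinsics and any distortion apply to the point x, -y, -z); pixel columns grow to the right and rows downward; lengths in m; the calibration is good to about 2 mm. A picture is of the moment at which its call begins. calibration takes no time and is no camera call.
- ticket.hand_in(): hands the job in; it is judged then, once.
The state is a dict: "clock": time; "joints": joint angles; "qvel": joint speeds; "tau": joint torques, N m; "tcp_pos": TCP position; "orientation": TCP orientation; "contact_force": force on the tool from outside, world axes, zero at the start; "moment": the same for the moment, N m; "grip_width": finger opening in m; "gripper_force": force on a finger pad.
Only numpy, scipy, OpenCV 4.12 (cv2) and the standard library are available. Lean on these libraries where they do the work, as an engineer would, in place of code of your own. Each camera call takes 0.05 s, during which the arm holds its last target. There are 200 camera calls.

## Working session

There is one attempt and no reset: what is moved stays moved. The work goes in short steps, Python scripts to look and compute and a tool call to move; the robot and the scene stay as the last step left them, time stands still between calls to the robot, and variables do not carry over. Pictures are saved under pics/ and viewed, at most 13 in all, crops included, and the job is handed in when it is done.

Besides the shell and the picture viewer there is one more tool, called as name(argument=value, ...) on one line, values as JSON. arm_command: Moves the arm, as the interface text tells. Its arguments: {"type":"object","properties":{"plan":{"type":"string"},"hand":{"type":"number"},"grip_force":{"type":"number"}},"required":["plan"]}

```bash
mkdir -p pics
python3 - <<'E'
from bench import r,eyes,ticket
import cv2,numpy as np
for n in("scene","top"):
    p,d=eyes.grab_frame(n); print(n,eyes.calibration(n))
    cv2.imwrite(f"pics/{n}0.png",p[:,:,::-1]); np.savez(f"{n}0.npz",p=p,d=d)
print(r.get_obs())
E
```

```text
scene {'fov_y': 57.46753508981824, 'cx': 256.4839721568476, 'cy': 188.2718780835669, 'origin': array([0.02302897, 0.402657  , 0.86610615]), 'attitude': array([ 0.39411962, -0.66946427, -1.96550961])}
top {'fov_y': 43.43432044823072, 'cx': 257.21747049116465, 'cy': 194.31584231816512, 'origin': array([0.4901936 , 0.08192705, 1.33646807]), 'attitude': array([ 0.06107829, -0.03458348, -1.57087038])}
{'clock': 0.1, 'joints': array([ 1.14188897,  0.47778439,  0.02233304,  1.55633804, -0.01150948,
        1.10932509, -0.08306036]), 'qvel': array([-3.91146818e-04, -3.15179176e-03,  7.78551494e-04, -3.10743414e-03,
       -5.90995127e-05, -5.83405923e-04, -3.79874500e-04]), 'tau': array([ 4.55495450e-03, -5.97752988e+01,  1.61363773e+00, -2.81953132e+01,
        1.28007613e-02,  5.00617418e-03,  3.48394209e-06]), 'tcp_pos': array([ 0.21268588, -0.64007317,  0.24438398]), 'orientation': array([-3.09958654e+00, -5.01595488e-01,  6.10441819e-04]), 'contact_force': array([-0.09221388, -0.28202272, -0.0228255 ]), 'moment': array([-0.02670059, -0.02244198, -0.00050709]), 'gripper_force': 0.0, 'grip_width': 0.08562871814965879}
```

View pics/top0.png

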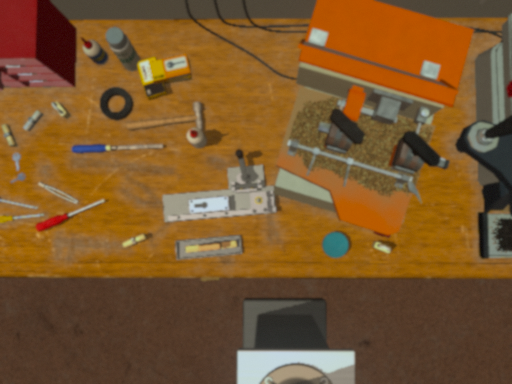

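View pics/scene0.png

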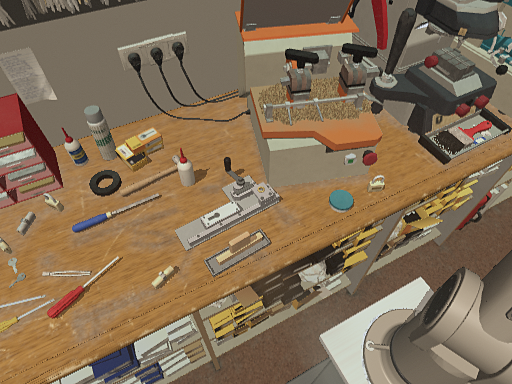

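The top view shows the jig at about (220,205), the case at (208,205), the tray and stick at (209,247), the lever at (242,165) and the tin at (336,244). Next I'll deproject these and zoom in.

```bash
cat > h.py <<'E'
import numpy as np,cv2
from scipy.spatial.transform import Rotation as R
from bench import r,eyes,ticket
def cloud(n,d):
    c=eyes.calibration(n); f=192/np.tan(np.radians(c['fov_y'])/2)
    v,u=np.mgrid[:384,:512]
    P=np.stack([(u-c['cx'])/f*d,-(v-c['cy'])/f*d,-d],-1)
    return P@R.from_rotvec(c['attitude']).as_matrix().T+c['origin']
def proj(n,X):
    c=eyes.calibration(n); f=192/np.tan(np.radians(c['fov_y'])/2)
    q=(np.atleast_2d(X)-c['origin'])@R.from_rotvec(c['attitude']).as_matrix()
    return np.c_[c['cx']+f*q[:,0]/-q[:,2],c['cy']+f*q[:,1]/q[:,2]]
E
python3 - <<'E'
from h import *
for n,(u0,u1,v0,v1) in {"top":(155,285,145,265),"scene":(170,290,150,280)}.items():
    z=np.load(f"{n}0.npz"); P=cloud(n,z['d']); np.save(n+"P.npy",P)
    c=cv2.resize(z['p'][v0:v1,u0:u1],None,fx=4.4,fy=4.4,interpolation=cv2.INTER_CUBIC)
    cv2.imwrite(f"pics/{n}c.png",c[:,:,::-1])
    m=(abs(P[...,2])<.02)&(P[...,0]>.35)&(P[...,0]<.8)&(P[...,1]>-.1)&(P[...,1]<.5)
    print(n,'table z',np.percentile(P[m][:,2],[5,30,50,70,95]))
    def w(u,v): return P[v,u].round(4)
    pts={'top':[(209,247),(208,205),(240,165),(270,200),(165,210)],'scene':[(238,242),(219,216),(228,163)]}[n]
    for q in pts: print(q,w(*q))
    Q=P.reshape(-1,3);C=z['p'].reshape(-1,3)
    # height map
    x0,y0,s=.36,-.02,.001
    H=np.full((300,420),np.nan);
    for p in Q:
        i,j=int((p[0]-x0)/s),int((p[1]-y0)/s)
        if 0<=i<300 and 0<=j<420: H[i,j]=p[2]
    np.save(n+"H.npy",H)
E
python3 - <<'E'
import cv2,numpy as np
a=cv2.imread('pics/topc.png');b=cv2.imread('pics/scenec.png');print(a.shape,b.shape)
E
```

```text
top table z [-0.0036991  -0.00041089  0.00117852  0.00294906  0.01029819]
(209, 247) [0.4299 0.2283 0.0812]
(208, 205) [0.5405 0.2364 0.0406]
(240, 165) [0.6479 0.15   0.0477]
(270, 200) [0.5543 0.0693 0.031 ]
(165, 210) [0.5281 0.3597 0.0063]
scene table z [-0.00294439 -0.00064188  0.00033185  0.00139581  0.01083615]
(238, 242) [0.4266 0.2374 0.0698]
(219, 216) [0.5395 0.2428 0.0404]
(228, 163) [0.6725 0.1511 0.082 ]
(528, 572, 3) (572, 528, 3)
```

View pics/topc.png

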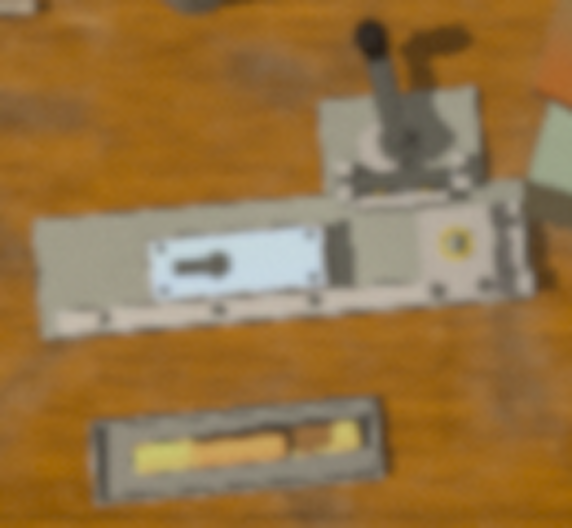

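View pics/scenec.png

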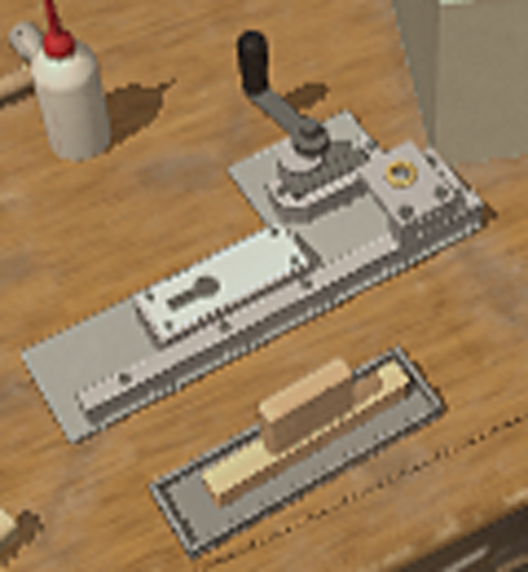

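Both crops are clear: jig, case (keyhole block), stick in tray, and lever at a small angle. I'll fit the known models to the picked corners in both cameras.

```bash
cat > fit.py <<'E'
from h import *
from scipy.optimize import least_squares
def pix(n,q):
    o={'top':(155,145),'scene':(170,150)}[n]; return np.array(o)+(np.array(q)+.5)/4.4-.5
def pose(p,X): # x,y,yaw
    X=np.array(X)/1000; c,s=np.cos(p[2]),np.sin(p[2])
    return np.c_[p[0]+c*X[:,0]-s*X[:,1],p[1]+s*X[:,0]+c*X[:,1],X[:,2]]
O={
'jig':([.55,.11,.07],{'top':[((-36,235,8),(45,338)),((40,235,8),(33,220)),((-36,-75,8),(535,295)),((100,-50,8),(475,87)),((100,50,8),(320,102)),((0,-30,57),(457,242))],
 'scene':[((40,235,8),(22,352)),((-36,235,8),(74,438)),((100,-50,8),(350,112)),((100,50,8),(230,170)),((0,-30,57),(400,173))]}),
'case':([.55,.22,.07],{'top':[((20,55,38),(150,240)),((20,-55,38),(325,225)),((-20,-55,38),(327,283)),((-20,55,38),(157,297))],
 'scene':[((20,55,38),(135,297)),((20,-55,38),(272,230)),((-20,-55,38),(308,260)),((-20,55,38),(163,340))]}),
'tray':([.43,.23,-1.5],{'top':[((-90,26,14),(95,423)),((90,26,14),(380,398)),((90,-26,14),(386,474)),((-90,-26,14),(100,503))],
 'scene':[((-90,26,14),(152,488)),((90,26,14),(398,348)),((90,-26,14),(443,408)),((-90,-26,14),(195,553))]}),
'stick':([.43,.23,-1.5],{'top':[((-30,8,74),(190,440)),((30,8,74),(285,430)),((30,-8,74),(285,462)),((-30,-8,74),(192,472)),((-70,9,26),(135,445)),((-70,-9,26),(137,472)),((70,-9,26),(362,448)),((70,9,26),(359,421))],
 'scene':[((-30,-8,74),(268,420)),((30,8,74),(342,359)),((30,-8,74),(353,368)),((70,9,26),(392,362)),((70,-9,26),(411,378)),((-70,9,26),(203,475)),((-70,-9,26),(218,492))]}),
'knob':([.67,.15,0],{'top':[((0,0,95),(371,38))],'scene':[((0,0,92),(253,36)),((0,0,45),(258,92))]}),
}
for k,(g,m) in O.items():
  for sel in(['top'],['scene'],['top','scene']):
    def f(p): return np.concatenate([(proj(n,pose(p,[a for a,b in m[n]]))-[pix(n,b) for a,b in m[n]]).ravel() for n in sel]+[[0.001*p[2]]])
    s=least_squares(f,g,x_scale=[.01,.01,.1],loss='soft_l1'); print(k,sel,s.x.round(4),'deg %.1f'%np.degrees(s.x[2]),'res',np.abs(s.fun).max().round(2))
E
python3 fit.py
```

```text
jig ['top'] [0.5514 0.1297 0.0865] deg 5.0 res 0.6
jig ['scene'] [0.5554 0.1291 0.0825] deg 4.7 res 0.99
jig ['top', 'scene'] [0.5525 0.1297 0.0843] deg 4.8 res 2.03
case ['top'] [0.5434 0.2337 0.0853] deg 4.9 res 1.07
case ['scene'] [0.5492 0.2363 0.1261] deg 7.2 res 2.67
case ['top', 'scene'] [0.5454 0.2348 0.0866] deg 5.0 res 2.67
tray ['top'] [ 0.4273  0.2357 -1.4779] deg -84.7 res 0.91
tray ['scene'] [ 0.4301  0.2378 -1.4697] deg -84.2 res 0.77
tray ['top', 'scene'] [ 0.4288  0.2367 -1.4732] deg -84.4 res 1.56
stick ['top'] [ 0.4295  0.2295 -1.465 ] deg -83.9 res 1.2
stick ['scene'] [ 0.4354  0.2301 -1.4513] deg -83.2 res 1.79
stick ['top', 'scene'] [ 0.4316  0.2301 -1.4584] deg -83.6 res 1.99
knob ['top'] [0.6727 0.1503 0.    ] deg 0.0 res 0.0
knob ['scene'] [0.6797 0.1497 0.    ] deg 0.0 res 1.24
knob ['top', 'scene'] [0.6752 0.1508 0.    ] deg 0.0 res 2.34
```

arm_command(plan="0 0 -0.05 0;0 0 -0.05 0;0 0 -0.05 0;0 0 -0.04 0;0.034 -0.0245 0 0;0.034 -0.0245 0 0;0.034 -0.0245 0 0;0.034 -0.0245 0 0;0.034 -0.0245 0 0;0.034 -0.0245 0 0;0.034 -0.0245 0 0;0.034 -0.0245 0 0;0.034 -0.0245 0 0;0.034 -0.0245 0 0", hand=-1)

```text
clock: 1.85
tcp_pos: [0.4587, -0.2996, 0.4349]
orientation: [-3.101, -0.502, 0.001]
contact_force: [0.6, 0.4, -0.3]
grip_width: 0.0854
gripper_force: 0.0
```

```bash
cat >> h.py <<'E'
def st():
    o=r.get_obs(); M=R.from_rotvec(o['orientation']).as_matrix()
    print('t',round(o['clock'],2),'p',o['tcp_pos'].round(4),'head',np.degrees(np.arctan2(M[1,0],M[0,0])).round(2),'tilt',np.degrees(np.arccos(-M[2,2])).round(2),'q',o['joints'].round(2),'F',o['contact_force'].round(1),'w',o['grip_width'].round(4),'gf',o['gripper_force'])
    return o,M
def to(x,y,z,head):
    o,M=st(); print('tool shift',(M.T@(np.array([x,y,z])-o['tcp_pos'])).round(4),'tool yaw',-(np.degrees(np.arctan2(M[1,0],M[0,0]))*-1+head))
E
python3 -c "
from h import *
st()"
```

```text
Traceback (most recent call last):
  File "h.py", line 15, in st
    print('t',round(o['clock'],2),'p',o['tcp_pos'].round(4),'head',np.degrees(np.arctan2(M[1,0],M[0,0])).round(2),'tilt',np.degrees(np.arccos(-M[2,2])).round(2),'q',o['joints'].round(2),'F',o['contact_force'].round(1),'w',o['grip_width'].round(4),'gf',o['gripper_force'])
                                                                                                                                                                                                                              ^^^^^^^^^^^^^^^^^^^^^
AttributeError: 'float' object has no attribute 'round'
```

arm_command(plan="0 0 0 -9.75;0 0 0 -9.75;0 0 0 -9.75;0 0 0 -9.75;0 0 0 -9.75;0 0 0 -9.75;0 0 0 -9.75;0 0 0 -9.75;0.048 0.003 0 0;0.048 0.003 0 0;0.048 0.003 0 0;0.048 0.003 0 0;0.048 0.003 0 0;0.048 0.003 0 0;0.048 0.003 0 0;0.048 0.003 0 0;0.048 0.003 0 0;0.048 0.003 0 0")

```text
clock: 4.1
tcp_pos: [0.4343, 0.1807, 0.4351]
orientation: [2.095, 2.341, -0.001]
contact_force: [0.3, 0.1, 0.2]
grip_width: 0.0854
gripper_force: 0.0
```

```bash
sed -i "s/o\['grip_width'\].round(4)/round(o['grip_width'],4)/" h.py
python3 -c "
from h import *
to(.4312,.2301,.049,96.4)"
```

```text
t 4.1 p [0.4343 0.1807 0.4351] head 96.35 tilt 0.03 q [ 0.25  0.06 -0.8   1.7   0.04  1.4  -0.44] F [0.3 0.1 0.2] w 0.0854 gf 0.0
tool shift [0.0496 0.0024 0.3861] tool yaw -0.049695095935504696
```

arm_command(plan="0.025 0.001 0.05 0;0.025 0.001 0.05 0;0 0 0.05 0;0 0 0.05 0;0 0 0.05 0;0 0 0.05 0;0 0 0.03 0;0 0 0.025 0;0 0 0.02 0;0 0 0.011 0;0 0 0 0")

```text
clock: 5.48
tcp_pos: [0.431, 0.2293, 0.049]
orientation: [-2.094, -2.342, 0.001]
contact_force: [-0.4, 0.8, 0.1]
grip_width: 0.0853
gripper_force: 0.0
```

arm_command(plan="0 0 0 0;0 0 0 0;0 0 0 0;0 0 0 0;0 0 0 0;0 0 0 0;0 0 0 0;0 0 0 0", hand=1, grip_force=50)

```text
clock: 6.48
tcp_pos: [0.4313, 0.2294, 0.0495]
orientation: [2.094, 2.341, 0.0]
contact_force: [-0.3, -1.8, 5.1]
grip_width: 0.0153
gripper_force: 52.8
```

arm_command(plan="0 0 -0.01 0;0 0 -0.03 0;0 0 -0.04 0;0 0 -0.04 0;0 0 0 0;0 0 0 0")

```text
clock: 7.22
tcp_pos: [0.4308, 0.2289, 0.1689]
orientation: [2.094, 2.341, -0.001]
contact_force: [0.1, -0.4, -1.3]
grip_width: 0.0154
gripper_force: 52.0
```

Run:
```python
from h import *
st()
a,_=eyes.grab_frame('top');b,_=eyes.grab_frame('scene')
A=cv2.resize(a[145:265,155:285],None,fx=3,fy=3,interpolation=cv2.INTER_CUBIC);B=cv2.resize(b[150:280,170:290],None,fx=3,fy=3,interpolation=cv2.INTER_CUBIC)[:360]
cv2.imwrite('pics/lift.png',np.hstack([A,B])[:,:,::-1])
```

```text
t 7.22 p [0.4308 0.2289 0.1689] head 96.37 tilt 0.04 q [ 0.05  0.37 -0.8   2.03  0.34  0.88 -0.82] F [ 0.1 -0.4 -1.3] w 0.0154 gf 51.95785939693451
```

View pics/lift.png

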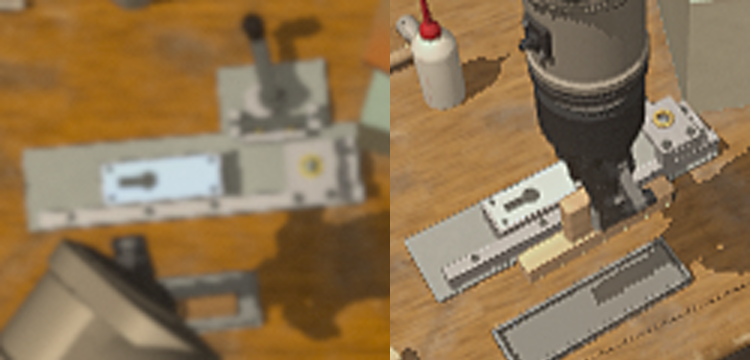

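Run:
```python
from h import *
for n in('top','scene'):
    P=np.load(n+'P.npy'); m=(P[...,0]>.6)&(P[...,0]<.85)&(P[...,1]>.2)&(P[...,1]<.36)&(P[...,2]>.05)&(P[...,2]<.2)
    Q=P[m]; print(n,len(Q),Q.min(0).round(3),Q.max(0).round(3),np.median(Q,0).round(3))
```

```text
top 260 [0.701 0.245 0.051] [0.744 0.289 0.149] [0.718 0.263 0.087]
scene 270 [0.705 0.248 0.051] [0.743 0.291 0.149] [0.718 0.271 0.084]
```

arm_command(plan="0.004 0.03 0 1.6;0.004 0.04 0 0;0.004 0.04 0 0;0.004 0.04 0 0;0 0 0 0;0 0 0 0")

```text
clock: 8.07
tcp_pos: [0.5777, 0.2587, 0.1679]
orientation: [-2.125, -2.312, 0.004]
contact_force: [-0.8, 0.3, -1.6]
grip_width: 0.0154
gripper_force: 51.8
```

Run:
```python
from h import *
to(.5789,.2574,.0615,94.8)
```

```text
t 8.07 p [0.5777 0.2587 0.1679] head 94.83 tilt 0.17 q [-0.02  0.59 -0.71  1.69  0.43  1.03 -0.78] F [-0.8  0.3 -1.6] w 0.0154 gf 51.807315945625305
tool shift [-0.0013  0.0014  0.1064] tool yaw 0.029965542069817275
```

arm_command(plan="0 0.002 0.03 0;0 0.001 0.03 0;0 0 0.02 0;0 0 0.015 0;0 0 0.011 0;0 0 0 0;0 0 0 0")

```text
clock: 8.95
tcp_pos: [0.5825, 0.2593, 0.064]
orientation: [2.127, 2.312, 0.002]
contact_force: [-0.4, -0.7, -0.7]
grip_width: 0.0157
gripper_force: 51.9
```

arm_command(plan="0 -0.002 0 0;0 -0.002 0 0;0 -0.001 0 0;0 -0.001 0 0;0 0 0 0")

```text
clock: 9.57
tcp_pos: [0.5761, 0.2584, 0.0633]
orientation: [2.127, 2.312, 0.0]
contact_force: [-0.4, 0.8, -0.9]
grip_width: 0.0158
gripper_force: 51.9
```

arm_command(plan="0 -0.001 0 0;0 -0.001 0 0;0 0 0 0;0 0 0 0")

```text
clock: 10.07
tcp_pos: [0.5742, 0.2582, 0.0633]
orientation: [2.127, 2.312, 0.0]
contact_force: [-0.0, 0.4, -2.0]
grip_width: 0.0154
gripper_force: 51.9
```

arm_command(plan="0 -0.001 0 0;0 -0.001 0 0;0 0 0 0;0 0 0 0")

```text
clock: 10.58
tcp_pos: [0.5724, 0.258, 0.0634]
orientation: [2.127, 2.312, 0.0]
contact_force: [1.8, 0.4, -0.9]
grip_width: 0.0155
gripper_force: 51.9
```

arm_command(plan="0 -0.001 0 0;0 0 0 0;0 0 0 0")

```text
clock: 10.95
tcp_pos: [0.5722, 0.258, 0.0636]
orientation: [2.126, 2.311, 0.002]
contact_force: [5.1, -0.3, -1.8]
grip_width: 0.0156
gripper_force: 51.6
```

arm_command(plan="0 -0.001 0 0;0 0 0 0;0 0 0 0")

```text
clock: 11.32
tcp_pos: [0.572, 0.258, 0.0638]
orientation: [2.126, 2.311, 0.005]
contact_force: [7.1, 1.0, -3.6]
grip_width: 0.0154
gripper_force: 51.4
```

arm_command(plan="0 0.003 0 0;0 0.003 0 0;0 0 -0.02 0;0.03 0 -0.02 0;0.03 0 0 0;0.03 0 0 0;0 0 0 0;0 0 0 0")

```text
clock: 12.32
tcp_pos: [0.5687, 0.3476, 0.104]
orientation: [2.127, 2.312, -0.0]
contact_force: [-0.6, -0.7, -0.4]
grip_width: 0.015
gripper_force: 52.0
```

Run:
```python
from h import *
st()
```

```text
t 12.32 p [0.5687 0.3476 0.104 ] head 94.77 tilt 0.03 q [-0.19  0.7  -0.66  1.65  0.5   0.96 -0.95] F [-0.6 -0.7 -0.4] w 0.015 gf 51.95250749588013
```

arm_command(plan="0.015 -0.01 0 0;0.014 -0.011 0 0;0 -0.011 0 0;0 0 0 0;0 0 0.02 0;0 0 0.015 0;0 0 0.008 0;0 0 0.004 0;0 0 0 0;0 0 0 0")

```text
clock: 13.58
tcp_pos: [0.5346, 0.3747, 0.0568]
orientation: [2.127, 2.312, 0.001]
contact_force: [0.1, -0.3, -0.5]
grip_width: 0.0157
gripper_force: 51.9
```

```bash
cat >> h.py <<'E'
J0=np.array([.5537,.1298]);JY=np.radians(4.8)
def jig():
    o,_=st(); c,s=np.cos(JY),np.sin(JY); d=o['tcp_pos'][:2]-J0; print('jig',(c*d[0]+s*d[1]).round(4),(-s*d[0]+c*d[1]).round(4))
E
python3 - <<'E'
from h import *
jig()
a,_=eyes.grab_frame('top');b,_=eyes.grab_frame('scene')
A=cv2.resize(a[145:265,155:285],None,fx=3,fy=3,interpolation=cv2.INTER_CUBIC);B=cv2.resize(b[150:280,150:280],None,fx=3,fy=3,interpolation=cv2.INTER_CUBIC)[:360]
cv2.imwrite('pics/behind.png',np.hstack([A,B])[:,:,::-1])
E
```

```text
t 13.57 p [0.5346 0.3747 0.0568] head 94.78 tilt 0.05 q [-0.27  0.74 -0.63  1.71  0.55  0.87 -1.05] F [ 0.1 -0.3 -0.5] w 0.0157 gf 51.94189667701721
jig 0.0015 0.2456
```

View pics/behind.png

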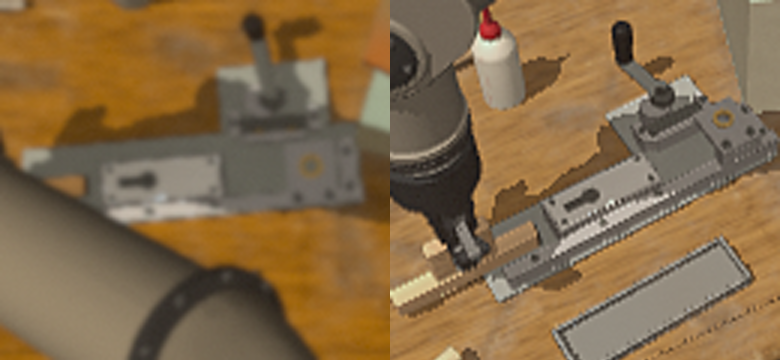

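The stick's nose is just behind the case, inside the channel, and the case lies against the fence. Pushing now.

arm_command(plan="-0.004 0 0 0;-0.004 0 0 0;-0.003 0 0 0;-0.003 0 0 0;-0.003 0 0 0;-0.003 -0.0002 0 0;-0.003 -0.0002 0 0;-0.003 -0.0002 0 0;-0.003 -0.0002 0 0;-0.003 -0.0002 0 0")

```text
clock: 14.92
tcp_pos: [0.5365, 0.3426, 0.0566]
orientation: [2.127, 2.312, 0.002]
contact_force: [1.9, 4.4, -1.6]
grip_width: 0.015
gripper_force: 51.8
```

arm_command(plan="-0.003 -0.0001 0 0;-0.003 -0.0001 0 0;-0.003 -0.0001 0 0;-0.003 -0.0001 0 0;-0.003 -0.0001 0 0;-0.003 -0.0001 0 0;-0.003 -0.0001 0 0;-0.003 -0.0001 0 0;-0.003 -0.0001 0 0;-0.003 -0.0001 0 0")

```text
clock: 16.18
tcp_pos: [0.538, 0.313, 0.0567]
orientation: [-2.126, -2.313, -0.003]
contact_force: [2.6, 5.9, -1.4]
grip_width: 0.0156
gripper_force: 51.8
```

Run:
```python
from h import *
jig()
a,_=eyes.grab_frame('top');b,_=eyes.grab_frame('scene')
A=cv2.resize(a[145:265,155:285],None,fx=3,fy=3,interpolation=cv2.INTER_CUBIC);B=cv2.resize(b[150:280,160:290],None,fx=3,fy=3,interpolation=cv2.INTER_CUBIC)[:360]
cv2.imwrite('pics/mid.png',np.hstack([A,B])[:,:,::-1])
```

```text
t 16.18 p [0.538  0.313  0.0567] head 94.81 tilt 0.11 q [-0.17  0.7  -0.64  1.79  0.55  0.83 -0.99] F [ 2.6  5.9 -1.4] w 0.0156 gf 51.80209815502167
jig -0.0003 0.1839
```

View pics/mid.png

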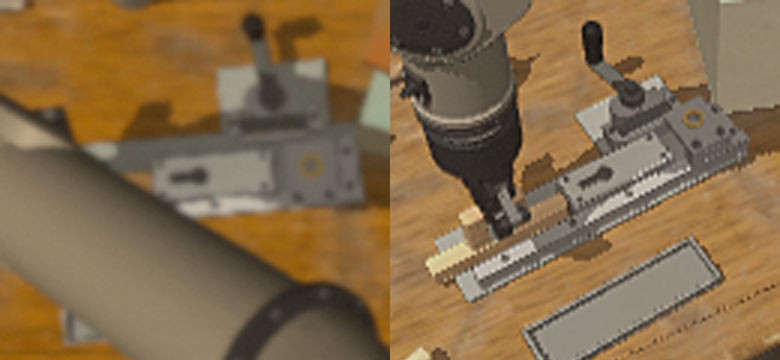

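The case is moving along the fence with a light force against it. Continuing.

arm_command(plan="-0.003 0 0 0;-0.003 0 0 0;-0.003 0 0 0;-0.003 0 0 0;-0.003 0 0 0;-0.003 0 0 0;-0.003 0 0 0;-0.003 0 0 0;-0.003 0 0 0;-0.003 0 0 0;-0.003 0 0 0;-0.003 0 0 0;-0.003 0 0 0;-0.003 0 0 0;-0.003 0 0 0;-0.002 0 0 0;-0.002 0 0 0")

```text
clock: 18.4
tcp_pos: [0.5419, 0.2644, 0.0567]
orientation: [-2.126, -2.313, -0.003]
contact_force: [2.6, 5.3, -1.6]
grip_width: 0.0153
gripper_force: 52.0
```

arm_command(plan="-0.0015 0 0 0;-0.0015 0 0 0;-0.0015 0 0 0;0 0 0 0")

```text
clock: 18.9
tcp_pos: [0.5423, 0.2597, 0.0567]
orientation: [-2.126, -2.312, -0.002]
contact_force: [2.5, 3.7, 0.3]
grip_width: 0.0158
gripper_force: 52.0
```

arm_command(plan="-0.0015 0 0 0;-0.0015 0 0 0;0 0 0 0")

```text
clock: 19.27
tcp_pos: [0.5425, 0.2568, 0.0567]
orientation: [-2.126, -2.313, -0.002]
contact_force: [2.2, 5.0, -0.3]
grip_width: 0.0156
gripper_force: 52.0
```

```bash
python3 -c "
from h import *
jig()"
```

```text
t 19.27 p [0.5425 0.2568 0.0567] head 94.81 tilt 0.09 q [-0.07  0.68 -0.64  1.84  0.55  0.8  -0.91] F [ 2.2  5.  -0.3] w 0.0156 gf 52.03823268413544
jig -0.0005 0.1275
```

arm_command(plan="-0.001 0 0 0;-0.001 0 0 0;-0.001 0 0 0;0 0 0 0")

```text
clock: 19.77
tcp_pos: [0.5427, 0.2543, 0.0568]
orientation: [-2.126, -2.313, -0.003]
contact_force: [2.4, 5.6, -0.5]
grip_width: 0.0152
gripper_force: 52.0
```

arm_command(plan="-0.001 0 0 0;-0.001 0 0 0;0 0 0 0")

```text
clock: 20.15
tcp_pos: [0.5427, 0.2541, 0.0571]
orientation: [-2.123, -2.312, -0.007]
contact_force: [2.6, 8.8, -1.0]
grip_width: 0.0153
gripper_force: 51.9
```

arm_command(plan="-0.001 0 0 0;-0.001 0 0 0;0 0 0 0")

```text
clock: 20.52
tcp_pos: [0.5426, 0.2539, 0.0574]
orientation: [-2.121, -2.312, -0.01]
contact_force: [1.2, 12.3, -2.1]
grip_width: 0.0154
gripper_force: 51.8
```

The case stopped at jig y ≈ 0.125 with rising force, so it is seated. Backing off and returning the stick.

arm_command(plan="0.003 0 0 0;0.004 0 0 0;0.006 0 0 0;0.012 0 0 0;0 0 -0.03 0;0 0 -0.04 0;0 0 -0.04 0;-0.01 -0.035 0 -0.8;-0.015 -0.035 0 -0.8;-0.01 -0.035 0 0;0 0 0 0;0 0 0 0")

```text
clock: 22.02
tcp_pos: [0.4403, 0.2295, 0.1667]
orientation: [2.094, 2.341, 0.001]
contact_force: [-0.0, -0.5, -0.6]
grip_width: 0.0151
gripper_force: 51.9
```

Run:
```python
from h import *
to(.4312,.2294,.0497,96.37)
a,_=eyes.grab_frame('top');b,_=eyes.grab_frame('scene')
A=cv2.resize(a[145:265,155:285],None,fx=3,fy=3,interpolation=cv2.INTER_CUBIC);B=cv2.resize(b[150:280,170:300],None,fx=3,fy=3,interpolation=cv2.INTER_CUBIC)[:360]
cv2.imwrite('pics/seat.png',np.hstack([A,B])[:,:,::-1])
```

```text
t 22.02 p [0.4403 0.2295 0.1667] head 96.38 tilt 0.06 q [ 0.05  0.39 -0.8   2.01  0.36  0.88 -0.83] F [-0.  -0.5 -0.6] w 0.0151 gf 51.94561958312988
tool shift [ 0.0009 -0.0091  0.117 ] tool yaw 0.007832550006909855
```

View pics/seat.png

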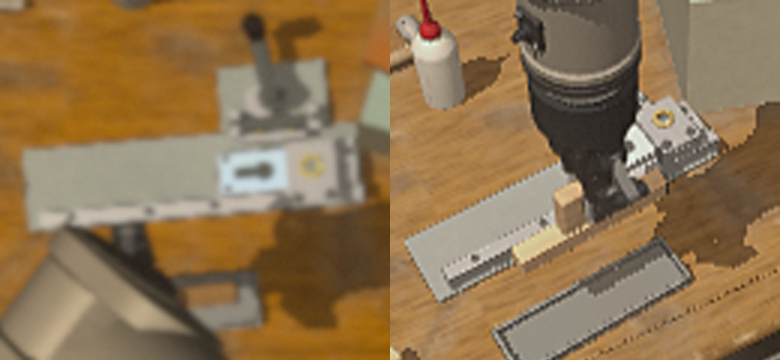

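The case is seated under the bush plate, with the keyhole at (255,170) in the left panel, and flush along the fence. Now lowering the stick into the tray.

arm_command(plan="0.002 -0.009 0.02 0;0.001 0 0.035 0;0 0 0.03 0;0 0 0.02 0;0 0 0.006 0;0 0 0.003 0;0 0 0 0;0 0 0 0")

```text
clock: 23.12
tcp_pos: [0.4308, 0.2312, 0.0529]
orientation: [2.094, 2.341, 0.002]
contact_force: [-0.3, -0.6, -0.6]
grip_width: 0.0155
gripper_force: 51.9
```

```bash
python3 -c "
from h import *
to(.4312,.2294,.0497,96.37)"
```

```text
t 23.12 p [0.4308 0.2312 0.0529] head 96.37 tilt 0.07 q [-0.08  0.55 -0.67  2.1   0.56  0.66 -1.01] F [-0.3 -0.6 -0.6] w 0.0155 gf 51.94561779499054
tool shift [-0.0018  0.0002  0.0032] tool yaw -0.0012413131522492904
```

arm_command(plan="0 0 0.001 0;0 0 0.001 0;0 0 0.001 0;0 0 0.001 0;0 0 0 0;0 0 0 0")

```text
clock: 23.88
tcp_pos: [0.4304, 0.2309, 0.0494]
orientation: [2.094, 2.34, -0.0]
contact_force: [-4.0, -3.4, 16.9]
grip_width: 0.0154
gripper_force: 54.3
```

arm_command(plan="0 0 0 0;0 0 0 0;0 0 0 0;0 0 0 0;0 0 0 0;0 0 0 0", hand=-1)

```text
clock: 24.62
tcp_pos: [0.4304, 0.231, 0.0483]
orientation: [-2.094, -2.342, 0.0]
contact_force: [-0.5, 0.8, -0.1]
grip_width: 0.0851
gripper_force: 0.0
```

arm_command(plan="0 0 -0.02 0;0 0 -0.04 0;0 0 -0.05 0;0 0 -0.05 0;0 0 -0.05 0;0 0 -0.04 0;0 0.02 0 10.1;0 0 0 10.1;0 0 0 10.1;0 0 0 10.1;0 0 0 10.1;0 0 0 10.1;0 0 0 10.1;0 0 0 10.1;0 0 0 0", hand=0)

```text
clock: 26.5
tcp_pos: [0.45, 0.2332, 0.2982]
orientation: [3.112, 0.429, -0.0]
contact_force: [-0.6, -1.2, -0.3]
grip_width: 0.0427
gripper_force: 0.0
```

Run:
```python
from h import *
to(.6774,.1511,.30,15.3)
for n in('top','scene'):
    P=np.load(n+'P.npy'); Q=P.reshape(-1,3)
    for a,b in((.56,.64),(.64,.74),(.74,.8)):
        q=Q[(Q[:,0]>a)&(Q[:,0]<b)&(Q[:,1]>-.2)&(Q[:,1]<.11)&(Q[:,2]>.1)&(Q[:,2]<.5)]; print(n,a,'max y',q[:,1].max().round(3) if len(q) else None,q[:,2].max().round(3) if len(q) else None)
a,_=eyes.grab_frame('top');b,_=eyes.grab_frame('scene')
A=cv2.resize(a[145:265,155:285],None,fx=3,fy=3,interpolation=cv2.INTER_CUBIC);B=cv2.resize(b[150:280,170:300],None,fx=3,fy=3,interpolation=cv2.INTER_CUBIC)[:360]
cv2.imwrite('pics/tray.png',np.hstack([A,B])[:,:,::-1])
```

```text
t 26.5 p [0.45   0.2332 0.2982] head 15.69 tilt 0.02 q [-0.02  0.21 -0.66  1.85  0.14  1.13 -2.03] F [-0.6 -1.2 -0.3] w 0.0427 gf 0.0
tool shift [ 0.1967  0.1405 -0.0017] tool yaw 0.38616815397173987
top 0.56 max y 0.06 0.25
top 0.64 max y 0.052 0.366
top 0.74 max y 0.021 0.483
scene 0.56 max y 0.062 0.248
scene 0.64 max y 0.056 0.364
scene 0.74 max y 0.026 0.455
```

View pics/tray.png

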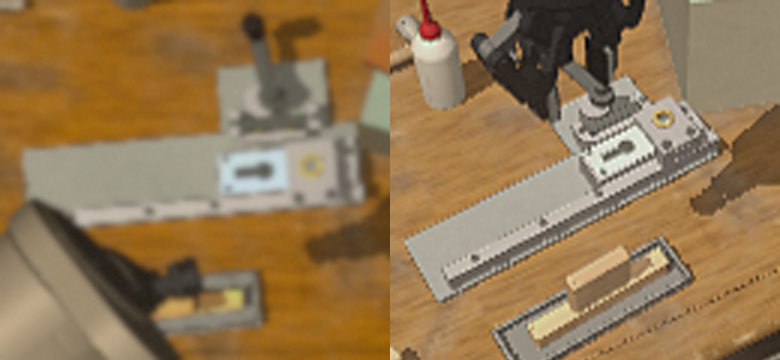

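The stick lies flat in its tray and the case is seated. Moving to the knob.

arm_command(plan="0.033 0.0235 0 0.4;0.033 0.0235 0 0;0.033 0.0235 0 0;0.033 0.0235 0 0;0.033 0.0235 0 0;0.032 0.023 0 0;0 0 0.04 0;0 0 0.05 0;0 0 0.05 0;0 0 0.03 0;0 0 0 0;0 0 0 0")

```text
clock: 28.1
tcp_pos: [0.6782, 0.1498, 0.1298]
orientation: [-3.113, -0.416, -0.003]
contact_force: [-0.3, -0.7, 0.8]
grip_width: 0.0428
gripper_force: 0.0
```

Run:
```python
from h import *
to(.6774,.1511,.07,15.3)
a,_=eyes.grab_frame('top');b,_=eyes.grab_frame('scene')
A=cv2.resize(a[125:215,195:285],None,fx=4,fy=4,interpolation=cv2.INTER_CUBIC);B=cv2.resize(b[130:220,190:280],None,fx=4,fy=4,interpolation=cv2.INTER_CUBIC)[:360]
cv2.imwrite('pics/knob.png',np.hstack([A,B])[:,:,::-1])
```

```text
t 28.1 p [0.6782 0.1498 0.1298] head 15.23 tilt 0.12 q [ 0.02  0.67 -0.49  1.57  0.36  0.99 -1.88] F [-0.3 -0.7  0.8] w 0.0428 gf 0.0
tool shift [-0.0005 -0.0014  0.0598] tool yaw -0.06518321365076751
```

View pics/knob.png

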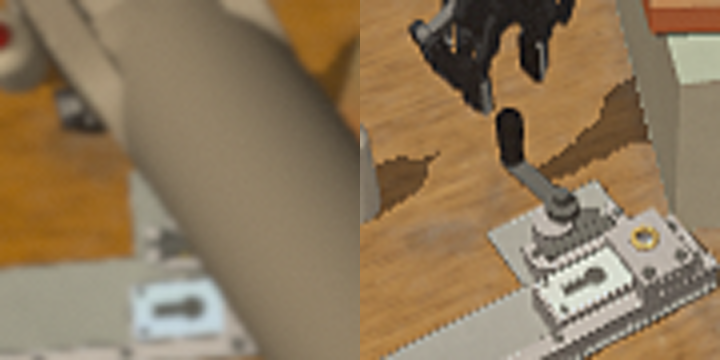

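The knob top at (508,115) in the right panel sits centred below the finger tips at (483,105) and (540,78). Descending and gripping lightly.

arm_command(plan="0 -0.001 0.02 0;0 0 0.02 0;0 0 0.02 0;0 0 0 0;0 0 0 0")

```text
clock: 28.82
tcp_pos: [0.6771, 0.1506, 0.0683]
orientation: [-3.114, -0.415, -0.0]
contact_force: [0.8, -0.4, 0.1]
grip_width: 0.0428
gripper_force: 0.0
```

arm_command(plan="0 0 0 0;0 0 0 0;0 0 0 0;0 0 0 0;0 0 0 0;0 0 0 0", hand=1, grip_force=20)

```text
clock: 29.58
tcp_pos: [0.6776, 0.1507, 0.0692]
orientation: [-3.114, -0.415, -0.002]
contact_force: [-0.3, 0.1, 5.4]
grip_width: 0.0185
gripper_force: 21.1
```

```bash
python3 -c "
from h import *
o,M=st(); print(np.degrees(np.arctan2(o['tcp_pos'][1]-.1353,o['tcp_pos'][0]-.6195)),np.hypot(o['tcp_pos'][1]-.1353,o['tcp_pos'][0]-.6195))"
```

```text
t 29.57 p [0.6776 0.1507 0.0692] head 15.18 tilt 0.09 q [ 0.    0.74 -0.46  1.6   0.4   0.89 -1.92] F [-0.3  0.1  5.4] w 0.0185 gf 21.07678323984146
14.819478075841737 0.06008341244468719
```

arm_command(plan="-0.0002 -0.0052 0 -5;-0.0002 -0.0052 0 -5;-0.0002 -0.0052 0 -5;-0.0002 -0.0052 0 -5;-0.0002 -0.0052 0 -5;-0.0002 -0.0052 0 -5;-0.0002 -0.0052 0 -5;-0.0002 -0.0052 0 -5")

```text
clock: 30.58
tcp_pos: [0.6548, 0.1843, 0.0692]
orientation: [2.782, 1.458, 0.005]
contact_force: [1.9, 0.4, 4.0]
grip_width: 0.0186
gripper_force: 21.1
```

```bash
cat >> h.py <<'E'
def lev():
    o,M=st(); d=o['tcp_pos'][:2]-[.6195,.1353]; print('lever world deg',np.degrees(np.arctan2(d[1],d[0])),'R',np.hypot(*d),'F tool',(M.T@o['contact_force']).round(1))
E
python3 -c "
from h import *
lev()"
```

```text
t 30.57 p [0.6548 0.1843 0.0692] head 55.32 tilt 0.17 q [ 0.06  0.76 -0.63  1.64  0.53  0.92 -1.37] F [1.9 0.4 4. ] w 0.0186 gf 21.10649138689041
lever world deg 54.22468135618313 R 0.060426418714242175 F tool [ 1.4  1.4 -4. ]
```

arm_command(plan="-0.0003 -0.0052 0 -5;-0.0003 -0.0052 0 -5;-0.0003 -0.0052 0 -5;-0.0003 -0.0052 0 -5;-0.0002 -0.0052 0 -5;-0.0002 -0.0052 0 -5;-0.0002 -0.0052 0 -5;0 0 0 0")

```text
clock: 31.58
tcp_pos: [0.6201, 0.1956, 0.0692]
orientation: [2.218, 2.225, 0.005]
contact_force: [2.3, 3.4, 4.1]
grip_width: 0.0181
gripper_force: 21.2
```

arm_command(plan="0 -0.003 0 -2;0 -0.002 0 -2;0 0 0 0")

```text
clock: 31.95
tcp_pos: [0.6158, 0.1955, 0.0692]
orientation: [2.139, 2.3, 0.006]
contact_force: [3.9, 3.5, 3.3]
grip_width: 0.0182
gripper_force: 21.2
```

```bash
python3 -c "
from h import *
lev()"
```

```text
t 31.95 p [0.6158 0.1955 0.0692] head 94.15 tilt 0.24 q [ 0.14  0.77 -0.78  1.72  0.66  0.93 -0.84] F [3.9 3.5 3.3] w 0.0182 gf 21.16851568222046
lever world deg 93.47553049026257 R 0.060290872654868724 F tool [ 3.2  4.2 -3.3]
```

arm_command(plan="0 -0.001 0 -0.5;0 -0.001 0 0;0 0 0 0", grip_force=50)

```text
clock: 32.33
tcp_pos: [0.615, 0.1954, 0.0693]
orientation: [2.129, 2.308, 0.009]
contact_force: [8.6, 4.3, 0.5]
grip_width: 0.0178
gripper_force: 48.7
```

arm_command(plan="0 -0.001 0 0;0 -0.001 0 0;0 0 0 0")

```text
clock: 32.7
tcp_pos: [0.6146, 0.1954, 0.0694]
orientation: [2.128, 2.307, 0.014]
contact_force: [14.4, 6.0, -2.9]
grip_width: 0.0182
gripper_force: 49.0
```

arm_command(plan="0 -0.001 0 0;0 -0.001 0 0;0 0 0 0")

```text
clock: 33.08
tcp_pos: [0.6145, 0.1953, 0.0694]
orientation: [2.128, 2.305, 0.019]
contact_force: [20.5, 8.6, -8.2]
grip_width: 0.0177
gripper_force: 49.2
```

```bash
python3 -c "
from h import *
lev()"
```

```text
t 33.08 p [0.6145 0.1953 0.0694] head 94.58 tilt 0.73 q [ 0.14  0.76 -0.79  1.73  0.66  0.92 -0.84] F [20.5  8.6 -8.2] w 0.0177 gf 49.21570837497711
lever world deg 94.73783738974612 R 0.06024618624014506 F tool [ 6.9 21.   8.5]
```

Lever is at its stop (94.7° in world, stalling with 20 N). Relaxing, releasing and retreating upward.

arm_command(plan="0 0.002 0 0;0 0.0015 0 0;0 0 0 0")

```text
clock: 33.45
tcp_pos: [0.6147, 0.1954, 0.0693]
orientation: [2.129, 2.308, 0.01]
contact_force: [9.7, 5.5, 0.7]
grip_width: 0.0176
gripper_force: 49.5
```

arm_command(plan="0 0 0 0;0 0 0 0;0 0 0 0;0 0 0 0;0 0 0 0", hand=0)

```text
clock: 34.08
tcp_pos: [0.6117, 0.194, 0.0682]
orientation: [-2.129, -2.31, 0.0]
contact_force: [-0.8, 0.6, 0.2]
grip_width: 0.0427
gripper_force: 0.0
```

arm_command(plan="0 0 -0.01 0;0 0 -0.03 0;0 0 -0.05 0;0 0 -0.05 0;0 0 -0.05 0;0 0 -0.05 0;0 0 -0.05 0;0 0 -0.05 0;0.04 -0.04 0 0;0.04 -0.04 0 0;0.04 -0.04 0 0;0 0 0 0;0 0 0 0")

```text
clock: 35.7
tcp_pos: [0.4824, 0.3037, 0.4089]
orientation: [2.128, 2.31, 0.001]
contact_force: [0.8, -0.5, 0.1]
grip_width: 0.0429
gripper_force: 0.0
```

Run:
```python
from h import *
st()
a,_=eyes.grab_frame('top');b,_=eyes.grab_frame('scene')
A=cv2.resize(a[135:260,160:290],None,fx=3,fy=3,interpolation=cv2.INTER_CUBIC);B=cv2.resize(b[140:265,170:300],None,fx=3,fy=3,interpolation=cv2.INTER_CUBIC)
cv2.imwrite('pics/end.png',np.hstack([A,B])[:,:,::-1])
```

```text
t 35.7 p [0.4824 0.3037 0.4089] head 94.7 tilt 0.08 q [ 0.12  0.35 -1.03  1.53  0.3   1.43 -0.85] F [ 0.8 -0.5  0.1] w 0.0429 gf 0.0
```

View pics/end.png

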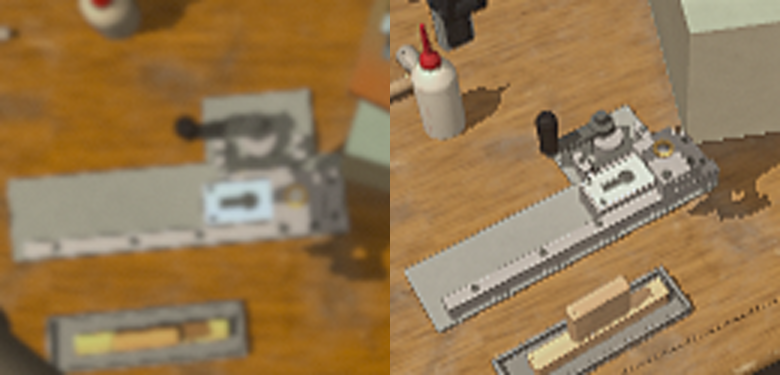

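The lever points along the jig's +y, with the knob at (185,127). The case is against the fence and clamped, the stick is flat in its tray, and the bottle is still in place. Handing in.

```bash
python3 -c "
from bench import ticket
print(ticket.hand_in())"
```

```text
the job is handed in; nothing more can be done
None
```

The job is handed in at about 36 s of robot time: the case was pushed along the fence to the end stop with the stick, the stick is back flat in its tray, and the cam lever was turned to its stop and released; no verdict came back.

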